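# Hang the spare grinding wheel on the slanted peg of the wheel rack

## Robot

A 7-joint arm with a two-finger parallel gripper is mounted at the origin on the work surface. World frame = base frame: x ahead of the robot, y to its left, z up, the work surface at z = 0. Lengths are in mm, angles in rad, forces in N, time in s.
With the tool pointing down it reaches from about 400 to 875 mm from the base axis. Payload 4.4 kg.
Tool frame: the origin (TCP) lies midway between the tips of the shut fingers; the grasp point (between the pads) lies 19 mm behind it; z points along the fingers, y is the line along which they close (so a half turn about z gives the same grasp; the last joint's range is limited). The gripper opens to 85 mm and grips with 20 to 120 N. Pads are 22 mm wide; open, the fingers measure 114 mm over their backs; the gripper's body (76 mm by 85 mm) begins 54 mm behind the grasp point. The pads swing forward as they close: fully open they stand 13 mm farther back than shut.
Start: joints at [-1.166, 0.628, 0.038, 1.517, -0.027, 0.996, -0.02], TCP at [294.819, 579.309, 231.313] pointing down, gripper open.
Joint ranges: [-3.06, 3.06], [-0.37, 2.12], [-1.25, 1.32], [0.18, 2.47], [-1.1, 4.24], [0.23, 1.98], [-2.94, 2.94]. Speed limits (rad/s): [2.57, 2.57, 3.14, 3.14, 3.14, 3.14, 3.14].

## Interface

Orientations are given as [roll, pitch, yaw] about the fixed x, y, z axes, in that order (R = Rz(yaw) Ry(pitch) Rx(roll)).
In Python, from cell import read_state, get_image, finish_job gives the robot as it stands.
- The arm moves only by the tool send_rows, never from a script. Its argument "series" is a list of rows, each an object of numbers: "ax", "ay", "az": the turn, a rotation vector about the tool's x, y, z in rad; "dx", "dy", "dz": the shift along the tool's x, y, z in cm; "hand": the closure, from 0 (fully open) to 1 (shut). In form: [{"ax": .., "ay": .., "az": .., "dx": .., "dy": .., "dz": .., "hand": ..}, ...]. A call has 1 to 10 rows; each row is the pose to reach, as a shift and turn from the pose commanded when the call began, along the tool's axes at that moment; what a row does not reach only later rows make up. A row lasts 1/10 s, in which the tool goes at most 50 mm and 8.59 degrees, less where a joint would pass 70% of its speed; a pose out of reach is approached as far as the arm can. A call with a gripper value outside its range is refused whole. The fingers move at their own pace and stop on an object; the grip force is fixed at half the most. Time passes only in rows, so rows that repeat a pose let the fingers close. It gives the time, the measured TCP pose, the force, the opening and the grip force at its end, in the units of the state.
- read_state(): the state, without advancing time (a new reading comes with each control period).
- get_image(name): name is "side" or "top" or "wrist"; returns a dict with "pixels" (480x640x3 uint8, red, green, blue), "mtx" (3x3 intrinsics, pixels), "R" (3x3) and "t" (3): a world point X has camera coordinates R X + t. Camera axes: x right, y down, z forward; pixel columns grow to the right and rows downward; lengths in mm; the calibration is good to about 2 mm. A picture is of the moment at which its call begins. There is no depth.
- finish_job(): hands the job in; it is judged then, once.
The state is a dict: "clock": time; "qpos": joint angles; "qd": joint speeds; "tau": joint torques, N m; "eef_pos": TCP position; "tool_rot": TCP orientation; "force": force on the tool from outside, world axes, zero at the start; "torque": the same for the moment, N m; "width": finger opening in mm; "gripper_force": force on a finger pad.
Only numpy, scipy, OpenCV 4.12 (cv2) and the standard library are available. Lean on these libraries where they do the work, as an engineer would, in place of code of your own. Each camera call takes 0.05 s, during which the arm holds its last target. There are 200 camera calls.

## Task

Take the large-bored grinding wheel out of the bench cradle and hang it on the empty slanted peg of the wheel rack. The peg sits a little crooked, so feel for its end, thread the wheel on along it, and keep hold while you slide it down until it lies flat against the peg's collar; only then let go. The wheel is brittle: do not knock it or force it against the peg or rack, and leave the other wheels and everything else on the bench where they are.

Things in the scene. Friction and masses are not known exactly. Their poses are not given: they have to be found in the camera images.
- wheel_centre (a point): Centre of the wheel to hang: grey abrasive disc 125 mm across, 20 mm thick (y is its axle), smooth 32 mm through bore, brown paper washers, 0.35 to 0.65 kg. It stands on edge in a cradle slot, z up, x along the slot, this centre 74 mm and its top rim 136 mm above the bench. Grip the top rim across the 20 mm thickness. Either face may go on first.
- collar: Steel stop collar of the empty peg, 46 mm across. Origin: centre of its front face, 135 mm above the bench, 45 mm out from the rack's plank; the collar is fixed and true. z: nominal peg axis, outwards, rising 30 degrees; x: up along the plank; y: level. Home, the wheel's centre is at z = 10 mm with its axle along z, its 20 mm thickness lying flat on this face.
- peg_root (a point): Root of the empty peg, in the collar's face (same point and axes as the collar). The peg is a rigid wooden dowel 28.5 mm thick, 90 mm long from here, its blunt end broken by a 1.5 mm chamfer. Set by hand, it leans off the nominal axis by up to 0.085 rad (8 mm at its end) in x and as much in y, differently each time. The lean is not reported: feel for it with light touches.
- rack: Fixed wooden rack, base 200 x 320 x 20 mm, plank leaning back 30 degrees and ending 55 mm above the peg axes, two slanted pegs 160 mm apart pointing to -x: the empty one at y = -80 mm, the other carries a worn wheel. Origin: centre of the underside.
- cradle: Fixed wooden cradle for two wheels on edge, 160 x 190 mm, slots along its x at y = +50 and -50 mm, slot floor 12 mm above the bench, side rails up to 40 mm above the bench leaving a wheel up to 2.5 mm of play each side. Either wheel may be in either slot. Origin: centre of the underside.
- narrow_centre (a point): Centre of the other wheel in the cradle: same size and colour but with a 13 mm bore, too small for the pegs; y is its axle. Leave it.
- worn_wheel: Worn wheel, 100 mm across, 18 mm thick, hanging on the rack's other peg. Origin: its centre. Leave it.
- spanner: Steel spanner 170 mm long lying on the bench. Leave it.
- screwdriver: Screwdriver 190 mm long lying on the bench. Leave it.
- brush: Wooden brush 180 mm long lying on the bench. Leave it.
- oil_bottle: Grey oil bottle, 58 mm across, 150 mm tall, standing. Leave it.
- screw_jar: Glass jar with a steel lid, 64 mm across, 75 mm tall. Leave it.
- dresser: Wheel dresser, an iron handle with cutters, 170 mm long, 32 mm high. Leave it.
Mind the look-alikes: they are no part of the job. Leave any red or turquoise look-alike of the part that bears wheel_centre alone.

How it is judged:
By the outcome, as a careful person would: the job done as asked, in the order asked, and still so for the second after the job is handed in, with the robot touching nothing.
It also fails if it takes over 70 s, if anything falls off the work surface, if the arm or the gripper's body presses on something with over 40 N, if the wrist force passes 120 N, or if a joint passes its speed limit or range.

## Working session

There is one attempt and no reset: what is moved stays moved. The work goes in short steps, Python scripts to look and compute and a tool call to move; the robot and the scene stay as the last step left them, time stands still between calls to the robot, and variables do not carry over. Pictures are saved under pics/ and viewed, at most 10 in all, crops included, and the job is handed in when it is done.

Besides the shell and the picture viewer there is one more tool, called after ">>>" as a command line: name --argument value ..., lists and objects as JSON in quotes. send_rows: Moves the arm, as the interface text tells. Its arguments: {"type":"object","properties":{"series":{"type":"array","items":{"type":"object","properties":{"ax":{"type":"number"},"ay":{"type":"number"},"az":{"type":"number"},"dx":{"type":"number"},"dy":{"type":"number"},"dz":{"type":"number"},"hand":{"type":"number"}}}}},"required":["series"]}

```bash
mkdir -p pics; python3 - <<'E'
from cell import *
import cv2,numpy as np,pickle
s=read_state();print({k:np.round(v,3).tolist() for k,v in s.items()})
d={}
for n in("side","top"):
    g=get_image(n);d[n]=g;cv2.imwrite(f"pics/{n}0.png",g["pixels"][:,:,::-1])
    R=np.array(g["R"]);print(n,np.round(-R.T@g["t"]),np.round(R,2).tolist(),g["mtx"][0][0])
pickle.dump(d,open("d0.pkl","wb"))
E
```

```text
{'clock': 0.0, 'qpos': [-1.166, 0.629, 0.038, 1.518, -0.027, 0.996, -0.02], 'qd': [0.0, -0.001, 0.001, -0.0, 0.003, 0.001, 0.0], 'tau': [-0.0, -56.341, 1.226, -19.345, 0.011, 0.01, -0.0], 'eef_pos': [294.527, 578.729, 230.383], 'tool_rot': [-3.14, -0.0, 2.671], 'force': [-0.449, -0.423, 0.151], 'torque': [0.074, -0.016, -0.066], 'gripper_force': 0.0, 'width': 85.629}
side [  237. -1197.   776.] [[0.97, -0.24, -0.01], [-0.13, -0.49, -0.86], [0.21, 0.84, -0.51]] 471.4675853449758
top [ 256.  -81. 1839.] [[0.02, -1.0, 0.01], [-0.99, -0.03, -0.15], [0.15, -0.01, -0.99]] 615.078396482659
```

View pics/top0.png

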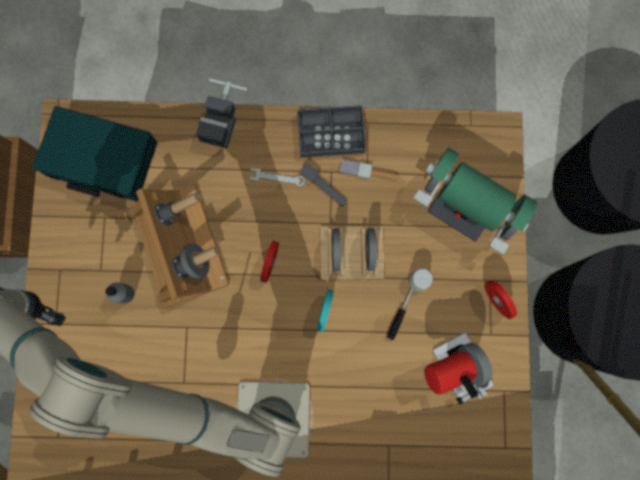

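View pics/side0.png

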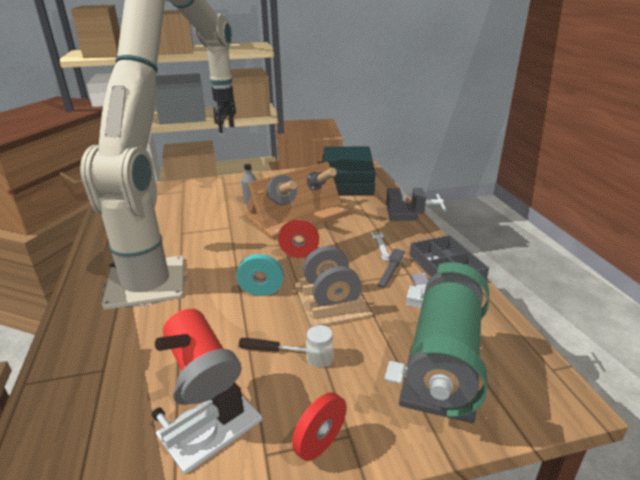

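```bash
python3 - <<'E'
import cv2,numpy as np,pickle
d=pickle.load(open("d0.pkl","rb"))
s=d["side"]["pixels"][:,:,::-1];t=d["top"]["pixels"][:,:,::-1]
f=lambda im,x0,x1,y0,y1:cv2.resize(im[y0:y1,x0:x1],(400,300),interpolation=cv2.INTER_CUBIC)
a=np.vstack([np.hstack([f(s,285,385,235,310),f(s,235,355,150,240)]),np.hstack([f(t,312,392,222,282),f(t,125,245,180,270)])])
cv2.imwrite("pics/crop1.png",a)
E
```

```text
(no output)
```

View pics/crop1.png

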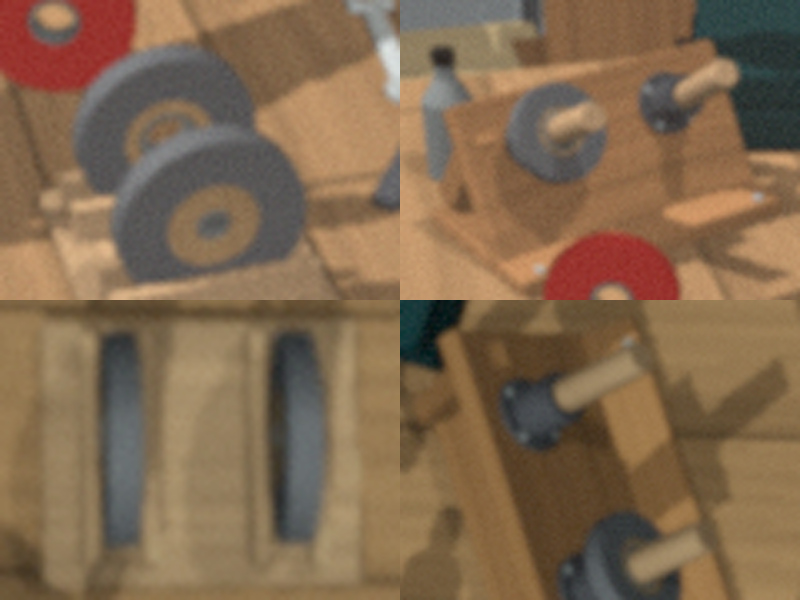

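```bash
cat > h.py <<'E'
import numpy as np,cv2,pickle
from scipy.spatial.transform import Rotation as Ro
def ray(g,p):
    R=np.array(g["R"]);K=np.array(g["mtx"]);c=-R.T@np.array(g["t"])
    v=R.T@np.linalg.inv(K)@[p[0],p[1],1];return c,v/np.linalg.norm(v)
def onz(g,p,z):
    c,v=ray(g,p);return c+v*(z-c[2])/v[2]
def tri(*gp):
    A=np.zeros((3,3));b=np.zeros(3);L=[ray(g,p) for g,p in gp]
    for c,v in L:
        M=np.eye(3)-np.outer(v,v);A+=M;b+=M@c
    X=np.linalg.solve(A,b);return X,[np.linalg.norm(np.cross(X-c,v)) for c,v in L]
def proj(g,X):
    q=np.array(g["mtx"])@(np.array(g["R"])@np.array(X)+np.array(g["t"]));return q[:2]/q[2]
def toolR(s): return Ro.from_euler("xyz",s["tool_rot"]).as_matrix()
E
python3 - <<'E'
from h import *
np.set_printoptions(precision=1,suppress=True)
d=pickle.load(open("d0.pkl","rb"));s,t=d["side"],d["top"]
T=lambda a,b:(312+a/5,222+(b-300)/5)
T2=lambda a,b:(125+(a-400)/3.333,180+(b-300)/3.333)
S=lambda a,b:(285+a/4,235+b/4)
S2=lambda a,b:(235+(a-400)/3.333,150+b*.3)
print("wheel ends",onz(t,T(122,330),74),onz(t,T(124,547),74),"rim top",onz(t,T(123,438),136))
print("narrow ends",onz(t,T(300,330),74),onz(t,T(295,543),74))
print("bore back tri",tri((t,T(123,438)),(s,S(165,130))), proj(s,onz(t,T(123,438),74)))
print("cradle",[onz(t,T(*p),12)[:2] for p in((40,320),(362,320),(362,582),(42,582))])
print("collar",onz(t,T2(548,405),135),tri((t,T2(548,405)),(s,S2(675,100))))
print("tip",onz(t,T2(645,358),180),tri((t,T2(645,358)),(s,S2(727,75))))
print("tip2",onz(t,T2(700,542),180))
print("base front",[onz(t,T2(*p),20)[:2] for p in((640,335),)])
E
```

```text
wheel ends [ 549.8 -170.4   74. ] [ 423.3 -173.9   74. ] rim top [ 478.4 -168.9  136. ]
narrow ends [ 552.6 -274.1   74. ] [ 428.1 -272.4   74. ]
bore back tri (array([ 487.6, -172.3,   74.3]), [np.float64(1.109551388710631), np.float64(1.109551388710745)]) [325.4 267.7]
cradle [array([ 564.9, -124.1]), array([ 570. , -318.3]), array([ 411.9, -319.3]), array([ 407. , -128.7])]
collar [574.4 303.  135. ] (array([577.3, 306.1, 121. ]), [np.float64(0.2835154496885768), np.float64(0.28351544968878695)])
tip [607.5 215.4 180. ] (array([608.7, 214.9, 181.4]), [np.float64(1.5561269612706317), np.float64(1.556126961270491)])
tip2 [456.  162.9 180. ]
base front [array([662.4, 249.6])]
```

```bash
cat >> h.py <<'E'
def plan(s,*wps):
    """wps: (xyz, R) targets -> tool-axis deltas from the pose s"""
    R0=toolR(s);p0=np.array(s["eef_pos"])
    for p,R in wps:
        print("d(cm)",np.round(R0.T@(np.array(p)-p0)/10,2)+0,"a",np.round(Ro.from_matrix(R0.T@R).as_rotvec(),3)+0)
def down(phi):
    "tool pointing down with tool y at azimuth phi (rad)"
    y=np.array([np.cos(phi),np.sin(phi),0]);z=np.array([0,0,-1.]);return np.c_[np.cross(y,z),y,z]
E
python3 - <<'E'
from h import *
from cell import read_state
s=read_state();D=down(np.radians(91.5))
plan(s,([350,540,360],toolR(s)),([500,200,360],D),([484,-171,300],D))
E
```

```text
d(cm) [ -6.7   -0.97 -12.95] a [0. 0. 0.]
d(cm) [-35.49 -24.46 -12.91] a [-0.002  0.    -0.497]
d(cm) [-50.9  -58.24  -6.85] a [-0.002  0.    -0.497]
```

>>> send_rows --series '[{"dx":-2,"dy":-0.5,"dz":-4.5,"hand":0},{"dx":-4.5,"dy":-0.8,"dz":-9,"hand":0},{"dx":-7,"dy":-1.5,"dz":-13,"hand":0},{"dx":-11,"dy":-4.5,"dz":-13,"az":-0.1,"hand":0},{"dx":-15,"dy":-7.5,"dz":-13,"az":-0.2,"hand":0},{"dx":-19,"dy":-10.5,"dz":-13,"az":-0.3,"hand":0},{"dx":-23,"dy":-13.5,"dz":-13,"az":-0.4,"hand":0},{"dx":-27,"dy":-17,"dz":-13,"az":-0.497,"hand":0},{"dx":-31,"dy":-20,"dz":-13,"az":-0.497,"hand":0},{"dx":-35.5,"dy":-24.5,"dz":-13,"az":-0.497,"hand":0}]'

```text
invalid input at $.series[0]: expected keys ax, ay, az, dx, dy, dz, hand
```

```bash
python3 - <<'E'
from h import *
from cell import read_state
s=read_state();D=down(np.radians(91.5));print(s["clock"],np.round(s["qpos"],2))
plan(s,([484,-171,260],D))
E
```

```text
0.1 [-1.17  0.63  0.04  1.52 -0.03  1.   -0.02]
d(cm) [-50.9  -58.23  -2.85] a [-0.002  0.    -0.497]
```

>>> send_rows --series '[{"ax":0,"ay":0,"az":0,"dx":-2,"dy":-0.5,"dz":-4.5,"hand":0},{"ax":0,"ay":0,"az":0,"dx":-4.5,"dy":-0.8,"dz":-9,"hand":0},{"ax":0,"ay":0,"az":0,"dx":-7,"dy":-1.5,"dz":-13,"hand":0},{"ax":0,"ay":0,"dx":-11,"dy":-4.5,"dz":-13,"az":-0.1,"hand":0},{"ax":0,"ay":0,"dx":-15,"dy":-7.5,"dz":-13,"az":-0.2,"hand":0},{"ax":0,"ay":0,"dx":-19,"dy":-10.5,"dz":-13,"az":-0.3,"hand":0},{"ax":0,"ay":0,"dx":-23,"dy":-13.5,"dz":-13,"az":-0.4,"hand":0},{"ax":0,"ay":0,"dx":-27,"dy":-17,"dz":-13,"az":-0.497,"hand":0},{"ax":0,"ay":0,"dx":-31,"dy":-20,"dz":-13,"az":-0.497,"hand":0},{"ax":0,"ay":0,"dx":-35.5,"dy":-24.5,"dz":-13,"az":-0.497,"hand":0}]'

```text
clock: 1.1
eef_pos: [495.6, 213.8, 361.0]
tool_rot: [-3.142, -0.0, -3.116]
force: [0.2, 0.3, 0.2]
width: 85.3
gripper_force: 0.0
```

```bash
python3 - <<'E'
from h import *
from cell import read_state,get_image
s=read_state();D=down(np.radians(91.5));print(s["clock"],np.round(s["qpos"],2),np.round(s["eef_pos"]))
plan(s,([484,-171,260],D))
g=get_image("wrist");R=np.array(g["R"]);c=-R.T@g["t"];print("cam in tool",toolR(s).T@(c-s["eef_pos"]),"axis in tool",toolR(s).T@R[2],g["mtx"][0][0])
E
```

```text
1.1 [-0.47  0.34  0.01  1.64 -0.    1.16  1.14] [496. 214. 361.]
d(cm) [  2.16 -38.43  10.1 ] a [0. 0. 0.]
cam in tool [  79.0429478    -1.07941627 -142.43317321] axis in tool [-3.06855157e-01 -5.80101666e-04  9.51756049e-01] 376.53177966250405
```

```bash
python3 - <<'E'
from h import *
from cell import *
g=get_image("wrist");pickle.dump(g,open("w1.pkl","wb"));cv2.imwrite("pics/w1.png",g["pixels"][:,:,::-1]);print(read_state()["eef_pos"])
E
```

```text
[497.66717038 206.44694081 361.18725219]
```

View pics/w1.png

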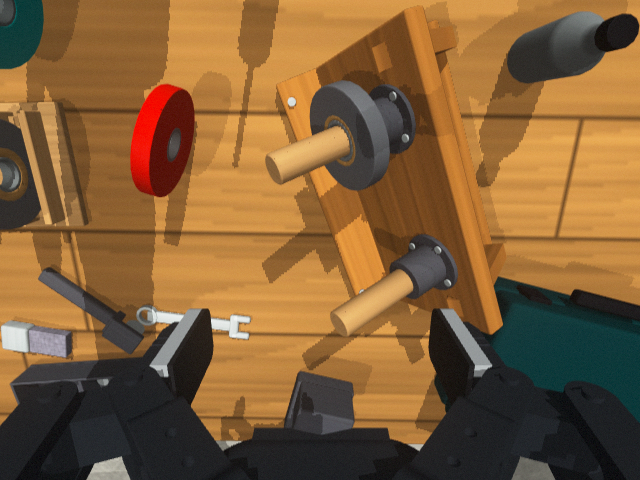

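>>> send_rows --series '[{"ax":0,"ay":0,"az":0,"dx":0.3,"dy":-4.5,"dz":0,"hand":0},{"ax":0,"ay":0,"az":0,"dx":0.6,"dy":-9,"dz":0,"hand":0},{"ax":0,"ay":0,"az":0,"dx":0.9,"dy":-13.5,"dz":1,"hand":0},{"ax":0,"ay":0,"az":0,"dx":1.2,"dy":-18,"dz":2.5,"hand":0},{"ax":0,"ay":0,"az":0,"dx":1.5,"dy":-22.5,"dz":4.5,"hand":0},{"ax":0,"ay":0,"az":0,"dx":1.8,"dy":-27,"dz":6.5,"hand":0},{"ax":0,"ay":0,"az":0,"dx":2,"dy":-31.5,"dz":8.5,"hand":0},{"ax":0,"ay":0,"az":0,"dx":2.2,"dy":-35.5,"dz":10,"hand":0},{"ax":0,"ay":0,"az":0,"dx":2.2,"dy":-38.4,"dz":10,"hand":0},{"ax":0,"ay":0,"az":0,"dx":2.2,"dy":-38.4,"dz":10,"hand":0}]'

```text
clock: 2.2
eef_pos: [481.7, -173.6, 260.5]
tool_rot: [-3.139, -0.002, -3.123]
force: [0.4, 0.2, 0.1]
width: 85.7
gripper_force: 0.0
```

```bash
python3 - <<'E'
from h import *
from cell import *
g=get_image("wrist");pickle.dump(g,open("w2.pkl","wb"));cv2.imwrite("pics/w2.png",g["pixels"][:,:,::-1]);s=read_state();print(s["eef_pos"],s["qpos"])
E
```

```text
[ 482.19806117 -170.52922436  260.74421543] [ 0.1845375   0.39759916  0.1400337   1.86342407 -0.06889757  0.88630968
  1.94995465]
```

View pics/w2.png

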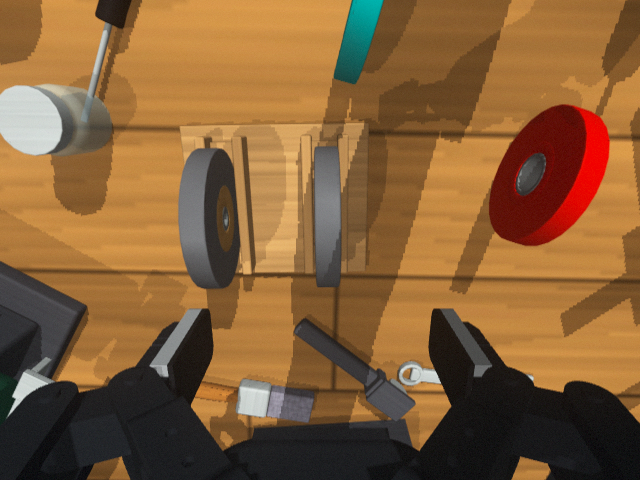

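```bash
python3 - <<'E'
from h import *
from cell import *
np.set_printoptions(precision=2,suppress=True)
g=pickle.load(open("w2.pkl","rb"));im=g["pixels"]
hsv=cv2.cvtColor(im,cv2.COLOR_RGB2HSV)
m=((hsv[...,1]<60)).astype(np.uint8);m[:,:300]=0;m[:,352:]=0;m[:130]=0;m[300:]=0
m=cv2.morphologyEx(m,cv2.MORPH_OPEN,np.ones((5,5)))
n,l,st,ce=cv2.connectedComponentsWithStats(m);k=1+st[1:,4].argmax();m=l==k;print(st[k],ce[k])
ys,xs=np.where(m)
for r in(155,170,190,217,240,260,275):
    q=xs[ys==r];print(r,q.min(),q.max(),[onz(g,(e,r),136)[:2] for e in(q.min(),q.max()+1)])
mid=ce[k][0]+.5
c,v1=ray(g,(mid,ys.min()));_,v2=ray(g,(mid,ys.max()+1))
a=np.arccos(v1@v2)/2;b=(v1+v2)/np.linalg.norm(v1+v2);print("centre",c+b*62.5/np.sin(a),c)
s=read_state();print(s["eef_pos"],s["tool_rot"])
E
```

```text
[ 314  147   27  140 3545] [327.13 216.01]
155 315 338 [array([ 427.43, -179.85]), array([ 427.14, -163.17])]
170 314 339 [array([ 437.78, -180.43]), array([ 437.47, -162.14])]
190 314 339 [array([ 451.97, -180.26]), array([ 451.65, -161.67])]
217 315 340 [array([ 471.87, -179.3 ]), array([ 471.54, -160.29])]
240 315 340 [array([ 489.55, -179.08]), array([ 489.21, -159.69])]
260 316 340 [array([ 505.49, -178.12]), array([ 505.15, -159.16])]
275 316 339 [array([ 517.82, -177.96]), array([ 517.48, -159.51])]
centre [ 489.1  -168.66   71.1 ] [ 402.94 -175.76  403.11]
[ 482.2  -170.53  260.74] [-3.14 -0.   -3.12]
```

```bash
python3 - <<'E'
from h import *
from cell import *
s=read_state();D=down(np.radians(92));print(s["eef_pos"])
plan(s,([488,-169.4,150],D),([488,-169.4,105],D))
E
```

```text
[ 482.19806117 -170.52922436  260.74421543]
d(cm) [-0.6   0.1  11.07] a [ 0.    -0.001 -0.013]
d(cm) [-0.6   0.11 15.57] a [ 0.    -0.001 -0.013]
```

>>> send_rows --series '[{"ax":0,"ay":0,"az":-0.013,"dx":-0.6,"dy":0.1,"dz":4,"hand":0},{"ax":0,"ay":0,"az":-0.013,"dx":-0.6,"dy":0.1,"dz":8,"hand":0},{"ax":0,"ay":0,"az":-0.013,"dx":-0.6,"dy":0.1,"dz":11,"hand":0},{"ax":0,"ay":0,"az":-0.013,"dx":-0.6,"dy":0.1,"dz":11,"hand":0},{"ax":0,"ay":0,"az":-0.013,"dx":-0.6,"dy":0.1,"dz":11,"hand":0},{"ax":0,"ay":0,"az":-0.013,"dx":-0.6,"dy":0.1,"dz":11,"hand":0}]'

```text
clock: 2.85
eef_pos: [490.2, -167.2, 153.0]
tool_rot: [-3.141, 0.003, -3.101]
force: [-0.6, -0.2, 0.4]
width: 85.2
gripper_force: 0.0
```

```bash
python3 - <<'E'
from h import *
from cell import *
s=read_state();D=down(np.radians(92));print(s["eef_pos"])
plan(s,([488,-169.4,105],D))
g=get_image("wrist");cv2.imwrite("pics/w3.png",g["pixels"][:,:,::-1]);pickle.dump(g,open("w3.pkl","wb"))
E
```

```text
[ 490.23396909 -167.16448016  152.99881575]
d(cm) [ 0.25 -0.21  4.8 ] a [-0.001  0.003  0.005]
```

View pics/w3.png

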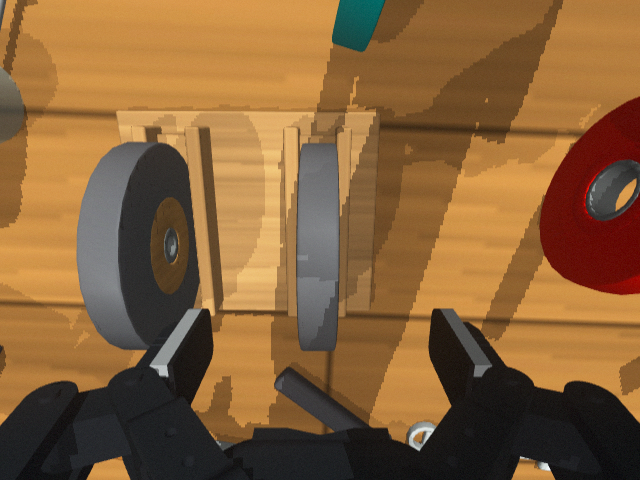

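```bash
cat >> h.py <<'E'
def wheel(g,x0,x1,y0,y1,smax=60,vmax=256):
    hsv=cv2.cvtColor(g["pixels"],cv2.COLOR_RGB2HSV);m=((hsv[...,1]<smax)&(hsv[...,2]<vmax)).astype(np.uint8)
    k=np.zeros_like(m);k[y0:y1,x0:x1]=1;m=cv2.morphologyEx(m*k,cv2.MORPH_OPEN,np.ones((5,5)))
    n,l,st,ce=cv2.connectedComponentsWithStats(m);i=1+st[1:,4].argmax();return l==i,st[i],ce[i]
E
python3 - <<'E'
from h import *
from cell import *
np.set_printoptions(precision=2,suppress=True)
g=pickle.load(open("w3.pkl","rb"))
m,st,ce=wheel(g,285,352,120,365);print(st,ce);ys,xs=np.where(m)
for r in(170,200,245,290,320):
    q=xs[ys==r];print(r,q.min(),q.max(),[onz(g,(e,r),136)[:2] for e in(q.min(),q.max()+1)])
mid=ce[0]+.5
c,v1=ray(g,(mid,ys.min()));_,v2=ray(g,(mid,ys.max()+1))
a=np.arccos(v1@v2)/2;b=(v1+v2)/np.linalg.norm(v1+v2);print("centre",c+b*62.5/np.sin(a),c)
E
```

```text
[ 297  144   42  207 8335] [317.58 246.93]
170 299 337 [array([ 432.66, -179.66]), array([ 432.03, -163.31])]
200 298 338 [array([ 445.49, -179.83]), array([ 444.81, -162.2 ])]
245 297 338 [array([ 465.98, -179.87]), array([ 465.25, -161.11])]
290 297 338 [array([ 488.11, -179.44]), array([ 487.35, -159.92])]
320 298 337 [array([ 503.88, -178.66]), array([ 503.14, -159.55])]
centre [ 488.71 -170.04   72.49] [ 410.85 -171.35  295.18]
```

>>> send_rows --series '[{"ax":0,"ay":0,"az":0.005,"dx":0.2,"dy":-0.25,"dz":1.5,"hand":0},{"ax":0,"ay":0,"az":0.005,"dx":0.2,"dy":-0.25,"dz":3,"hand":0},{"ax":0,"ay":0,"az":0.005,"dx":0.2,"dy":-0.25,"dz":4.8,"hand":0.3},{"ax":0,"ay":0,"az":0.005,"dx":0.2,"dy":-0.25,"dz":4.8,"hand":0.5},{"ax":0,"ay":0,"az":0.005,"dx":0.2,"dy":-0.25,"dz":4.8,"hand":0.5},{"ax":0,"ay":0,"az":0.005,"dx":0.2,"dy":-0.25,"dz":4.8,"hand":0.6},{"ax":0,"ay":0,"az":0.005,"dx":0.2,"dy":-0.25,"dz":4.8,"hand":0.6}]'

```text
clock: 3.6
eef_pos: [487.7, -170.2, 104.4]
tool_rot: [-3.141, 0.002, -3.107]
force: [-1.8, 0.1, -0.5]
width: 34.1
gripper_force: 0.0
```

>>> send_rows --series '[{"ax":0,"ay":0,"az":0,"dx":0,"dy":0,"dz":0,"hand":0.8},{"ax":0,"ay":0,"az":0,"dx":0,"dy":0,"dz":0,"hand":1},{"ax":0,"ay":0,"az":0,"dx":0,"dy":0,"dz":0,"hand":1},{"ax":0,"ay":0,"az":0,"dx":0,"dy":0,"dz":0,"hand":1},{"ax":0,"ay":0,"az":0,"dx":0,"dy":0,"dz":0,"hand":1}]'

```text
clock: 4.1
eef_pos: [487.4, -169.8, 104.1]
tool_rot: [3.141, 0.001, -3.107]
force: [-1.1, 2.1, 6.2]
width: 19.2
gripper_force: 58.7
```

```bash
python3 - <<'E'
from h import *
from cell import *
np.set_printoptions(precision=2,suppress=True)
s=read_state();print(s)
g=pickle.load(open("w1.pkl","rb"))
cv2.imwrite("pics/c2.png",cv2.resize(g["pixels"][225:345,320:480,::-1],(800,600),interpolation=cv2.INTER_CUBIC))
E
```

```text
{'clock': 4.1, 'qpos': array([ 0.22,  0.63,  0.09,  2.01, -0.11,  0.51,  2.  ]), 'qd': array([-0.,  0.,  0.,  0.,  0., -0.,  0.]), 'tau': array([  0.45, -45.14,   2.18, -10.63,   0.16,  -0.4 ,   0.  ]), 'eef_pos': array([ 487.43, -169.83,  104.11]), 'tool_rot': array([ 3.14,  0.  , -3.11]), 'force': array([-1.12,  2.11,  6.22]), 'torque': array([0.31, 0.2 , 0.06]), 'gripper_force': 58.730204282328486, 'width': 19.15531717850014}
```

View pics/c2.png

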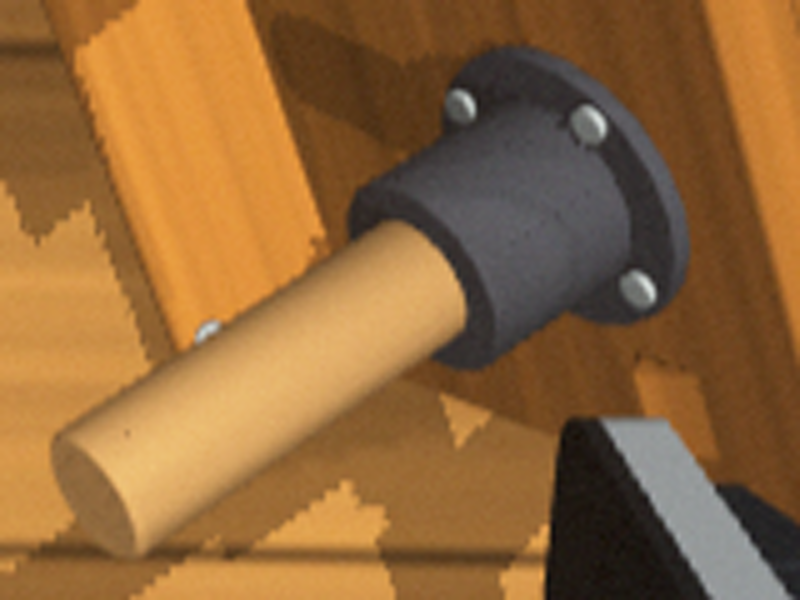

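>>> send_rows --series '[{"ax":0,"ay":0,"az":0,"dx":0,"dy":0,"dz":-0.5,"hand":1},{"ax":0,"ay":0,"az":0,"dx":0,"dy":0,"dz":-2,"hand":1},{"ax":0,"ay":0,"az":0,"dx":0,"dy":0,"dz":-4,"hand":1},{"ax":0,"ay":0,"az":0,"dx":0,"dy":0,"dz":-7,"hand":1},{"ax":0,"ay":0,"az":0,"dx":0,"dy":0,"dz":-10,"hand":1},{"ax":0,"ay":0,"az":0,"dx":0,"dy":0,"dz":-13,"hand":1},{"ax":0,"ay":0,"az":0,"dx":0,"dy":0,"dz":-16,"hand":1},{"ax":0,"ay":0,"az":0,"dx":0,"dy":0,"dz":-19,"hand":1},{"ax":0,"ay":0,"az":0,"dx":0,"dy":0,"dz":-21,"hand":1},{"ax":0,"ay":0,"az":0,"dx":0,"dy":0,"dz":-21,"hand":1}]'

```text
clock: 5.1
eef_pos: [487.9, -170.6, 315.5]
tool_rot: [-3.14, 0.004, -3.108]
force: [0.6, -0.4, -5.1]
width: 19.2
gripper_force: 59.1
```

```bash
python3 - <<'E'
from h import *
from cell import *
np.set_printoptions(precision=2,suppress=True)
s=read_state();print(s["eef_pos"],s["force"],s["torque"],s["width"])
g=pickle.load(open("w1.pkl","rb"));d=pickle.load(open("d0.pkl","rb"));S,T=d["side"],d["top"]
e=onz(g,(418,8),160)-onz(g,(498,325),160);print("plank edge dir az",np.degrees(np.arctan2(e[1],e[0])))
T2=lambda a,b:(125+(a-400)/3.333,180+(b-300)/3.333)
S2=lambda a,b:(235+(a-400)/3.333,150+b*.3)
e=onz(T,T2(440,335),160)-onz(T,T2(545,590),160);print("top plank az",np.degrees(np.arctan2(e[1],e[0])))
e=onz(T,T2(632,325),20)-onz(T,T2(732,585),20);print("top base az",np.degrees(np.arctan2(e[1],e[0])))
e=onz(g,(292,102),20)-onz(g,(362,291),20);print("screws az",np.degrees(np.arctan2(e[1],e[0])),np.linalg.norm(e))
C=lambda a,b:(320+a/5,225+b/5)
print("root",onz(g,C(430,271),135),tri((g,C(430,271)),(T,T2(548,405))))
print("tip",onz(g,C(98,497),180),tri((g,C(98,497)),(T,T2(645,358)),(S,S2(727,75))))
D=down(np.radians(92)); 
plan(s,([530,110,330],D))
E
```

```text
[ 487.94 -170.6   315.51] [ 0.64 -0.41 -5.12] [-0.02 -0.07 -0.06] 19.235287019496656
plank edge dir az -159.21457040560864
top plank az 25.319341937136777
top base az 23.361056983197898
screws az -159.0157541462902 267.6578837755283
root [583.02 291.04 135.  ] (array([568.27, 289.16, 168.58]), [np.float64(6.1200326303868495), np.float64(6.12003263038664)])
tip [611.96 219.44 180.  ] (array([609.77, 217.25, 180.74]), [np.float64(2.5863176864429787), np.float64(3.0337079846979003), np.float64(1.1040694748165092)])
d(cm) [-5.16 27.9  -1.47] a [-0.  0. -0.]
```

```bash
cat >> h.py <<'E'
def axes(lx=0,ly=0,az=-69.):
    "wheel-axis frame (x,y,z columns) for lean lx,ly off the nominal collar axes"
    a=np.radians(az);h=np.array([np.cos(a),np.sin(a),0]);Z=np.array([0,0,1.])
    z=np.cos(np.pi/6)*h+.5*Z;x=np.cos(np.pi/6)*Z-.5*h;C=np.c_[x,np.cross(z,x),z]
    n=C@[lx,ly,1];n/=np.linalg.norm(n);y=np.cross(n,C[:,0]);y/=np.linalg.norm(y)
    return C,np.c_[np.cross(y,n),y,n]
OFF=np.array([-1.1,0,30.1])  # wheel centre in the tool frame
def pose(c,W):
    "TCP pose that puts the wheel centre at c with its axes W"
    R=np.c_[W[:,1],-W[:,2],-W[:,0]];return np.array(c)-R@OFF,R
E
python3 - <<'E'
from h import *
from cell import *
s=read_state();C,W=axes();c=np.array([611,219,181])+60*W[:,2];p,R=pose(c,W);print(p)
plan(s,([560,0,320],toolR(s)),(p,R))
E
```

```text
[623.20096878 184.14591872 237.06736465]
d(cm) [-7.78 16.8  -0.44] a [0. 0. 0.]
d(cm) [-14.69  35.01   7.86] a [ 0.516 -0.083 -0.326]
```

>>> send_rows --series '[{"ax":0,"ay":0,"az":0,"dx":-1.5,"dy":3,"dz":0,"hand":1},{"ax":0,"ay":0,"az":0,"dx":-3.2,"dy":7,"dz":0,"hand":1},{"ax":0,"ay":0,"az":0,"dx":-5,"dy":11,"dz":0,"hand":1},{"ax":0.1,"ay":-0.02,"az":-0.06,"dx":-7,"dy":15,"dz":0,"hand":1},{"ax":0.2,"ay":-0.03,"az":-0.12,"dx":-9,"dy":19,"dz":0,"hand":1},{"ax":0.3,"ay":-0.05,"az":-0.19,"dx":-11,"dy":23,"dz":1,"hand":1},{"ax":0.4,"ay":-0.065,"az":-0.25,"dx":-13,"dy":26,"dz":2,"hand":1},{"ax":0.516,"ay":-0.083,"az":-0.326,"dx":-14.7,"dy":28,"dz":3,"hand":1},{"ax":0.516,"ay":-0.083,"az":-0.326,"dx":-14.7,"dy":28,"dz":3,"hand":1},{"ax":0.516,"ay":-0.083,"az":-0.326,"dx":-14.7,"dy":28,"dz":3,"hand":1}]'

```text
clock: 6.1
eef_pos: [622.2, 117.3, 279.3]
tool_rot: [-2.623, -0.01, -2.771]
force: [0.3, -1.5, -4.1]
width: 19.2
gripper_force: 61.6
```

```bash
python3 - <<'E'
from h import *
from cell import *
s=read_state();C,W=axes();c=np.array([611,219,181])+60*W[:,2];p,R=pose(c,W);print(s["eef_pos"],p,s["qpos"],s["width"])
plan(s,(p,R))
g=get_image("wrist");pickle.dump(g,open("w4.pkl","wb"));cv2.imwrite("pics/w4.png",g["pixels"][:,:,::-1])
E
```

```text
[622.21835028 117.33676327 279.33353146] [623.20096878 184.14591872 237.06736465] [-0.61950854  0.60024033  0.18584473  1.58397369  0.47124295  1.07595862
  1.23183331] 19.183243787084916
d(cm) [-2.56  7.46  0.58] a [ 0.005 -0.007  0.009]
```

View pics/w4.png

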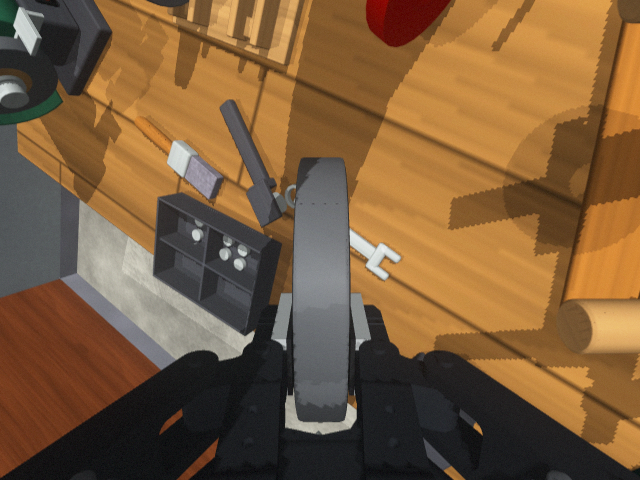

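>>> send_rows --series '[{"ax":0,"ay":0,"az":0,"dx":-1,"dy":2.5,"dz":0.2,"hand":1},{"ax":0,"ay":0,"az":0,"dx":-2,"dy":5,"dz":0.5,"hand":1},{"ax":0,"ay":0,"az":0,"dx":-2.5,"dy":7,"dz":0.6,"hand":1},{"ax":0,"ay":0,"az":0,"dx":-2.5,"dy":7,"dz":0.6,"hand":1},{"ax":0,"ay":0,"az":0,"dx":-2.5,"dy":7,"dz":0.6,"hand":1},{"ax":0,"ay":0,"az":0,"dx":-2.5,"dy":7,"dz":0.6,"hand":1}]'

```text
clock: 6.75
eef_pos: [627.2, 175.3, 244.2]
tool_rot: [-2.62, -0.003, -2.778]
force: [0.1, -0.0, -4.3]
width: 19.2
gripper_force: 61.7
```

```bash
python3 - <<'E'
from h import *
from cell import *
np.set_printoptions(precision=1,suppress=True)
s=read_state();print(s["eef_pos"],s["force"])
g=get_image("wrist");pickle.dump((g,s),open("w5.pkl","wb"))
f=cv2.resize(g["pixels"][180:420,320:640,::-1],(800,600),interpolation=cv2.INTER_CUBIC);cv2.imwrite("pics/w5.png",f)
C,W=axes();print(proj(g,[611,219,181]),proj(g,[583,291,135]))
R=toolR(s);print("wheel c",proj(g,s["eef_pos"]+R@OFF))
E
```

```text
[627.2 175.3 244.2] [ 0.1 -0.  -4.3]
[464.7 284.4] [641.1 282.3]
wheel c [322.1 286.7]
```

View pics/w5.png

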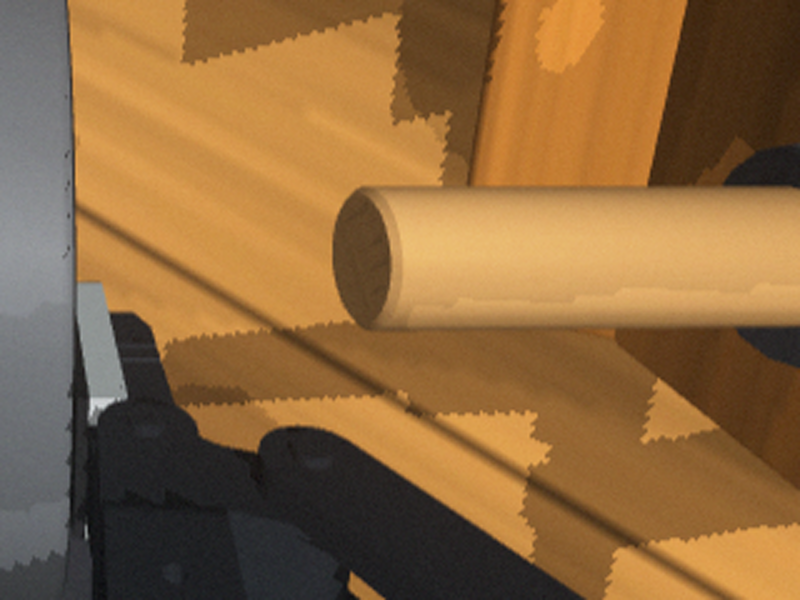

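```bash
python3 - <<'E'
from h import *
np.set_printoptions(precision=2,suppress=True)
g,s=pickle.load(open("w5.pkl","rb"));d=pickle.load(open("d0.pkl","rb"));S,T=d["side"],d["top"];w1=pickle.load(open("w1.pkl","rb"))
R=toolR(s);p0=np.array(s["eef_pos"])
im=cv2.GaussianBlur(g["pixels"],(3,3),0).astype(float)
pts=[]
for c in range(485,600,6):
    col=im[:,c-2:c+3].mean(1);gr=np.abs(np.diff(col,axis=0)).sum(1)
    def peak(a,b):
        i=a+gr[a:b].argmax();y=gr[i-1:i+2];return i+1+0.5*(y[0]-y[2])/(y[0]-2*y[1]+y[2])-.0
    u,l=peak(246,262),peak(304,318)
    C,v1=ray(g,(c,u-.5));_,v2=ray(g,(c,l-.5));a=np.arccos(v1@v2)/2;b=(v1+v2)/np.linalg.norm(v1+v2)
    P=C+b*14.25/np.sin(a);pts.append(R.T@(P-p0)); 
    if c%30==5: print(c,u,l,pts[-1])
P=np.array(pts);m=P.mean(0);v=np.linalg.svd(P-m)[2][0];v*=np.sign(-v[1]);print("line tool",m,v,"axis world",R@v)
print("nominal in tool",R.T@axes()[0][:,2],"lean xy",(axes()[0].T@R@v))
tip=(465.2,282.8)
T2=lambda a,b:(125+(a-400)/3.333,180+(b-300)/3.333)
S2=lambda a,b:(235+(a-400)/3.333,150+b*.3)
t2=(339.6,324.4)
for name,L in dict(w=[(g,tip),(w1,t2)],wS=[(g,tip),(w1,t2),(S,S2(727,75))],all=[(g,tip),(w1,t2),(T,T2(645,358)),(S,S2(727,75))]).items():
    X,e=tri(*L);print(name,X,np.array(e),"tool",R.T@(X-p0))
E
```

```text
485 254.09627329192546 310.5731707317073 [-0.06 82.88 33.63]
515 257.0507246376812 310.1489361702128 [ -5.76 104.38  44.52]
545 254.1875 309.96153846153845 [ -0.9  114.71  35.7 ]
575 254.2462686567164 310.6521739130435 [ -0.17 128.64  33.59]
line tool [ -1.98 114.21  37.4 ] [-0.02 -1.    0.04] axis world [ 0.33 -0.82  0.47]
nominal in tool [-0. -1. -0.] lean xy [-0.04 -0.02  1.  ]
w [606.37 218.73 189.44] [0.18 0.18] tool [ 3.82 68.86 23.56]
wS [611.32 219.12 179.85] [0.71 0.69 0.11] tool [-0.97 72.43 32.56]
all [610.   217.82 180.46] [1.06 2.12 3.49 1.02] tool [ 0.73 71.47 32.42]
```

```bash
python3 - <<'E'
from h import *
np.set_printoptions(precision=2,suppress=True)
g,s=pickle.load(open("w5.pkl","rb"));R=toolR(s);p0=np.array(s["eef_pos"])
im=cv2.GaussianBlur(g["pixels"],(3,3),0).astype(float)
E=[]
for c in range(478,612,3):
    gr=np.abs(np.diff(im[:,c-1:c+2].mean(1),axis=0)).sum(1)
    pk=lambda a,b:a+gr[a:b].argmax()+1
    E.append((c+.5,pk(249,259),pk(306,315)))
E=np.array(E,float)
def rob(x,y):
    k=np.ones(len(x),bool)
    for _ in range(5):
        q=np.polyfit(x[k],y[k],1);k=np.abs(y-np.polyval(q,x))<1.0
    return q,k.sum()
qu,nu=rob(E[:,0],E[:,1]);ql,nl=rob(E[:,0],E[:,2]);print(qu,nu,ql,nl)
C,_=ray(g,(0,0))
# tangent planes -> axis line: both planes contain the camera; axis lies at 14.25 from each
n=[]
for q in(qu,ql):
    v1=ray(g,(480,np.polyval(q,480)))[1];v2=ray(g,(610,np.polyval(q,610)))[1];k=np.cross(v1,v2);n.append(k/np.linalg.norm(k))
if n[0]@ray(g,(540,282))[1]<0:n[0]*=-1
if n[1]@ray(g,(540,282))[1]<0:n[1]*=-1
a=np.cross(n[0],n[1]);a/=np.linalg.norm(a);a*=np.sign(a@axes()[0][:,2])
pt=np.linalg.solve(np.array([n[0],n[1],a]),[14.25,14.25,0])+C
for y in(72,162):
    X=R.T@(pt-p0);va=R.T@a;print("axis at tool y",y,X+va*(y-X[1])/va[1])
print("lean",axes()[0].T@a)
m,st,ce=wheel(g,290,356,130,430);ys,xs=np.where(m);print(st)
for mid in(xs[ys<ys.min()+25].mean()+.5,):
    v1=ray(g,(mid,ys.min()))[1]
    for zc in(28,29,30,31,32): # centre on tool (x,zc): rim tangent to the top ray
        k=np.cross(v1,R[:,1]);k/=np.linalg.norm(k);k=k if k@(p0+R@OFF-C)>0 else -k
        kx=R.T@k; c=R.T@(C-p0); # (X-c).kx=62.5, y=0
        print(zc,"wheel x",c[0]+(62.5-kx[2]*(zc-c[2])-kx[1]*(-c[1]))/kx[0])
E
```

```text
[  0.01 249.53] 35 [  0.   308.48] 45
axis at tool y 72 [-0.19 72.   34.12]
axis at tool y 162 [ -2.15 162.    36.94]
lean [0.03 0.02 1.  ]
[  290   158    66   272 16343]
28 wheel x -0.42191370871704237
29 wheel x -0.5218476200468984
30 wheel x -0.6217815313767261
31 wheel x -0.7217154427065537
32 wheel x -0.8216493540364098
```

>>> send_rows --series '[{"ax":0,"ay":0,"az":0,"dx":0.05,"dy":1,"dz":0.25,"hand":1},{"ax":0,"ay":0,"az":0,"dx":0.05,"dy":2.2,"dz":0.25,"hand":1},{"ax":0,"ay":0,"az":0,"dx":0.05,"dy":3.5,"dz":0.25,"hand":1},{"ax":0,"ay":0,"az":0,"dx":0.05,"dy":4.5,"dz":0.25,"hand":1},{"ax":0,"ay":0,"az":0,"dx":0.05,"dy":4.5,"dz":0.25,"hand":1},{"ax":0,"ay":0,"az":0,"dx":0.05,"dy":4.5,"dz":0.25,"hand":1},{"ax":0,"ay":0,"az":0,"dx":0.05,"dy":4.5,"dz":0.25,"hand":1}]'

```text
clock: 7.5
eef_pos: [613.0, 211.9, 219.1]
tool_rot: [-2.62, -0.003, -2.776]
force: [-1.0, -0.2, -5.1]
width: 19.0
gripper_force: 61.7
```

```bash
cat > peg.py <<'E'
from h import *
from cell import *
import sys
np.set_printoptions(precision=2,suppress=True)
s=read_state();g=get_image("wrist");pickle.dump((g,s),open(sys.argv[1]+".pkl","wb"))
R=toolR(s);p0=np.array(s["eef_pos"]);print(p0,s["tool_rot"],s["force"],s["torque"])
im=cv2.GaussianBlur(g["pixels"],(3,3),0).astype(float)
x0,x1=int(sys.argv[2]),int(sys.argv[3]);E=[]
for c in range(x0,x1,3):
    gr=np.abs(np.diff(im[:,c-1:c+2].mean(1),axis=0)).sum(1)
    pk=lambda a,b:a+gr[a:b].argmax()+1
    E.append((c+.5,pk(242,266),pk(300,322)))
E=np.array(E,float)
def rob(x,y):
    y0=np.median(y);k=np.abs(y-y0)<4
    for _ in range(5):
        q=np.polyfit(x[k],y[k],1);k=np.abs(y-np.polyval(q,x))<1.0
    return q,k.sum()
n=[];C=ray(g,(0,0))[0]
for j in(1,2):
    q,k=rob(E[:,0],E[:,j]);print("edge",np.polyval(q,[x0,x1]),k,"/",len(E))
    k=np.cross(ray(g,(x0,np.polyval(q,x0)))[1],ray(g,(x1,np.polyval(q,x1)))[1]);k/=np.linalg.norm(k)
    n.append(k*np.sign(k@ray(g,(500,282))[1]))
a=np.cross(*n);a/=np.linalg.norm(a);a*=np.sign(a@axes()[0][:,2])
pt=np.linalg.solve(np.array([*n,a]),[14.25,14.25,0])+C
X=R.T@(pt-p0);va=R.T@a
for y in(27,72,117): print("axis at tool y",y,X+va*(y-X[1])/va[1])
print("lean",axes()[0].T@a)
r=g["pixels"][283,350:500].astype(int);print("bright at row 283",[int(v) for v in r.sum(1)[::4]])
E
python3 peg.py w6 395 600
```

```text
[613.05 211.91 219.08] [-2.62 -0.   -2.78] [-0.98 -0.19 -5.1 ] [1.02 0.41 0.03]
edge [255.79 256.88] 47 / 69
edge [312.62 311.06] 42 / 69
axis at tool y 27 [-0.47 27.   31.82]
axis at tool y 72 [-2.07 72.   35.3 ]
axis at tool y 117 [ -3.67 117.    38.79]
lean [0.07 0.03 1.  ]
bright at row 283 [287, 437, 441, 434, 212, 219, 196, 470, 550, 542, 548, 543, 545, 543, 534, 539, 538, 540, 540, 532, 533, 534, 527, 529, 530, 526, 525, 525, 520, 527, 514, 517, 524, 511, 519, 509, 511, 518]
```

>>> send_rows --series '[{"ax":0.05,"ay":0,"az":0.025,"dx":0.03,"dy":0.5,"dz":0.15,"hand":1},{"ax":0.05,"ay":0,"az":0.025,"dx":0.03,"dy":1,"dz":0.17,"hand":1},{"ax":0.05,"ay":0,"az":0.025,"dx":0.03,"dy":1.4,"dz":0.19,"hand":1},{"ax":0.05,"ay":0,"az":0.025,"dx":0.03,"dy":1.4,"dz":0.19,"hand":1},{"ax":0.05,"ay":0,"az":0.025,"dx":0.03,"dy":1.4,"dz":0.19,"hand":1}]'

```text
clock: 8.05
eef_pos: [608.6, 222.8, 210.3]
tool_rot: [-2.572, 0.01, -2.797]
force: [-0.1, 0.6, -4.1]
width: 19.1
gripper_force: 61.7
```

```bash
python3 peg.py w7 385 580 | head -9
```

```text
[608.58 222.85 210.3 ] [-2.57  0.01 -2.8 ] [-0.06  0.61 -4.08] [1.15 0.44 0.02]
edge [256.96 257.23] 47 / 65
edge [315.08 314.3 ] 50 / 65
axis at tool y 27 [ 0.17 27.   28.48]
axis at tool y 72 [-0.49 72.   29.94]
axis at tool y 117 [ -1.16 117.    31.4 ]
lean [0.08 0.04 1.  ]
bright at row 283 [345, 547, 551, 553, 551, 546, 554, 540, 543, 540, 541, 534, 536, 534, 540, 536, 536, 537, 538, 535, 529, 528, 528, 530, 522, 520, 519, 523, 523, 516, 520, 524, 518, 509, 517, 509, 508, 509]
```

>>> send_rows --series '[{"ax":0.015,"ay":0,"az":0.008,"dx":0.1,"dy":0.1,"dz":-0.1,"hand":1},{"ax":0.015,"ay":0,"az":0.008,"dx":0.1,"dy":0.2,"dz":-0.1,"hand":1},{"ax":0.015,"ay":0,"az":0.008,"dx":0.1,"dy":0.3,"dz":-0.1,"hand":1},{"ax":0.015,"ay":0,"az":0.008,"dx":0.1,"dy":0.3,"dz":-0.1,"hand":1}]'

```text
clock: 8.5
eef_pos: [607.2, 223.4, 210.6]
tool_rot: [-2.553, 0.014, -2.804]
force: [2.4, -5.0, 1.1]
width: 19.1
gripper_force: 62.0
```

>>> send_rows --series '[{"ax":0,"ay":0,"az":0,"dx":0,"dy":0.1,"dz":0,"hand":1},{"ax":0,"ay":0,"az":0,"dx":0,"dy":0.2,"dz":0,"hand":1},{"ax":0,"ay":0,"az":0,"dx":0,"dy":0.2,"dz":0,"hand":1}]'

```text
clock: 8.8
eef_pos: [607.2, 223.5, 210.4]
tool_rot: [-2.55, 0.014, -2.806]
force: [0.6, -6.3, 3.4]
width: 19.2
gripper_force: 62.2
```

```bash
cat > st.py <<'E'
from h import *
from cell import *
np.set_printoptions(precision=2,suppress=True)
s=read_state();R=toolR(s);F=np.array(s["force"])-[0,0,-4.8]
print(s["clock"],"wheel c",np.array(s["eef_pos"])+R@OFF,"F tool",R.T@F,"T tool",R.T@s["torque"],"axis lean",axes()[0].T@-R[:,1],s["width"])
E
python3 st.py
```

```text
8.8 wheel c [614.16 208.14 185.47] F tool [ 1.36 -9.67 -3.39] T tool [ 1.19  0.25 -0.05] axis lean [0.07 0.03 1.  ] 19.17312453975116
```

```bash
python3 - <<'E'
from h import *
from cell import *
np.set_printoptions(precision=3,suppress=True)
s=read_state()
g7,s7=pickle.load(open("w7.pkl","rb"));R7=toolR(s7);R=toolR(s)
print("T7",R7.T@s7["torque"],"F7",R7.T@s7["force"],"T",R.T@s["torque"],"F",R.T@s["force"],"world",s["torque"],s["force"])
E
python3 peg.py w8 385 580
```

```text
T7 [-1.229  0.014 -0.018] F7 [-0.11   2.7    3.122] T [ 1.186  0.245 -0.053] F [ 1.431 -6.991  0.592] world [-1.195 -0.17  -0.11 ] [ 0.625 -6.279  3.384]
[607.25 223.49 210.44] [-2.55  0.01 -2.81] [ 0.63 -6.28  3.38] [-1.2  -0.17 -0.11]
edge [258.68 257.51] 44 / 65
edge [315.99 316.62] 51 / 65
axis at tool y 27 [-1.82 27.   31.16]
axis at tool y 72 [-0.63 72.   28.65]
axis at tool y 117 [  0.56 117.    26.15]
lean [0.01 0.01 1.  ]
bright at row 283 [345, 557, 558, 548, 553, 547, 552, 546, 549, 545, 547, 544, 540, 540, 531, 539, 537, 529, 538, 534, 530, 533, 525, 528, 528, 529, 526, 521, 519, 513, 515, 518, 518, 515, 507, 511, 512, 507]
```

>>> send_rows --series '[{"ax":0,"ay":0,"az":0,"dx":0,"dy":-0.2,"dz":0,"hand":1},{"ax":0,"ay":0,"az":0,"dx":0.05,"dy":-0.3,"dz":-0.12,"hand":1},{"ax":0,"ay":0,"az":0,"dx":0.05,"dy":-0.1,"dz":-0.12,"hand":1},{"ax":0,"ay":0,"az":0,"dx":0.05,"dy":0,"dz":-0.12,"hand":1},{"ax":0,"ay":0,"az":0,"dx":0.05,"dy":0.1,"dz":-0.12,"hand":1},{"ax":0,"ay":0,"az":0,"dx":0.05,"dy":0.1,"dz":-0.12,"hand":1}]'

```text
clock: 9.45
eef_pos: [606.7, 223.9, 210.9]
tool_rot: [-2.549, 0.015, -2.806]
force: [3.8, -10.0, 3.7]
width: 19.3
gripper_force: 62.0
```

```bash
python3 st.py
```

```text
9.45 wheel c [613.64 208.48 185.99] F tool [ -0.45 -13.66  -1.08] T tool [ 1.7  -0.13 -0.03] axis lean [0.07 0.03 1.  ] 19.253372647446067
```

>>> send_rows --series '[{"ax":0,"ay":0,"az":0,"dx":0,"dy":-0.5,"dz":0,"hand":1},{"ax":0,"ay":0,"az":0,"dx":0,"dy":-0.8,"dz":0.12,"hand":1},{"ax":0,"ay":0,"az":0,"dx":0,"dy":-0.8,"dz":0.25,"hand":1},{"ax":0,"ay":0,"az":0,"dx":0,"dy":-0.8,"dz":0.25,"hand":1},{"ax":0,"ay":0,"az":0,"dx":0,"dy":-0.8,"dz":0.25,"hand":1}]'

```text
clock: 9.95
eef_pos: [606.9, 222.0, 210.2]
tool_rot: [-2.558, 0.013, -2.802]
force: [-1.0, -0.8, -5.3]
width: 19.5
gripper_force: 61.7
```

```bash
python3 st.py
```

```text
9.95 wheel c [613.77 206.83 185.12] F tool [ 1.23 -0.07  0.57] T tool [-1.21  0.04 -0.03] axis lean [0.06 0.03 1.  ] 19.47715143145378
```

>>> send_rows --series '[{"ax":0,"ay":0,"az":0,"dx":0,"dy":0.2,"dz":0,"hand":1},{"ax":0,"ay":0,"az":0,"dx":0,"dy":0.4,"dz":0,"hand":1},{"ax":0,"ay":0,"az":0,"dx":0,"dy":0.6,"dz":0,"hand":1},{"ax":0,"ay":0,"az":0,"dx":0,"dy":0.7,"dz":0,"hand":1},{"ax":0,"ay":0,"az":0,"dx":0,"dy":0.7,"dz":0,"hand":1}]'

```text
clock: 10.45
eef_pos: [606.9, 222.6, 209.4]
tool_rot: [-2.55, 0.014, -2.806]
force: [1.3, -5.5, 3.2]
width: 18.6
gripper_force: 62.4
```

```bash
python3 st.py
```

```text
10.45 wheel c [613.85 207.21 184.44] F tool [ 0.43 -9.14 -3.48] T tool [ 1.06  0.19 -0.04] axis lean [0.07 0.03 1.  ] 18.626147279841728
```

>>> send_rows --series '[{"ax":0,"ay":0,"az":0,"dx":0,"dy":-0.4,"dz":0,"hand":1},{"ax":0,"ay":0,"az":0,"dx":0,"dy":-0.8,"dz":-0.2,"hand":1},{"ax":0,"ay":0,"az":0,"dx":0,"dy":-0.8,"dz":-0.48,"hand":1},{"ax":0,"ay":0,"az":0,"dx":0,"dy":-0.8,"dz":-0.48,"hand":1},{"ax":0,"ay":0,"az":0,"dx":0,"dy":-0.6,"dz":-0.48,"hand":1},{"ax":0,"ay":0,"az":0,"dx":0,"dy":-0.4,"dz":-0.48,"hand":1},{"ax":0,"ay":0,"az":0,"dx":0,"dy":-0.2,"dz":-0.48,"hand":1},{"ax":0,"ay":0,"az":0,"dx":0,"dy":-0.1,"dz":-0.48,"hand":1},{"ax":0,"ay":0,"az":0,"dx":0,"dy":-0.1,"dz":-0.48,"hand":1},{"ax":0,"ay":0,"az":0,"dx":0,"dy":-0.1,"dz":-0.48,"hand":1}]'

```text
clock: 11.45
eef_pos: [605.7, 226.0, 212.8]
tool_rot: [-2.553, 0.014, -2.805]
force: [0.6, -5.8, 1.7]
width: 19.3
gripper_force: 62.2
```

```bash
python3 st.py
```

```text
11.45 wheel c [612.57 210.68 187.78] F tool [ 1.28 -8.38 -2.26] T tool [ 0.7   0.15 -0.02] axis lean [0.06 0.03 1.  ] 19.33335981994211
```

>>> send_rows --series '[{"ax":0,"ay":0,"az":0,"dx":0,"dy":-0.3,"dz":-0.1,"hand":1},{"ax":0,"ay":0,"az":0,"dx":0,"dy":-0.4,"dz":-0.18,"hand":1},{"ax":0,"ay":0,"az":0,"dx":0,"dy":-0.2,"dz":-0.18,"hand":1},{"ax":0,"ay":0,"az":0,"dx":0,"dy":0,"dz":-0.18,"hand":1},{"ax":0,"ay":0,"az":0,"dx":0,"dy":0.1,"dz":-0.18,"hand":1},{"ax":0,"ay":0,"az":0,"dx":0,"dy":0.2,"dz":-0.18,"hand":1},{"ax":0,"ay":0,"az":0,"dx":0,"dy":0.2,"dz":-0.18,"hand":1}]'

```text
clock: 12.15
eef_pos: [603.8, 230.9, 211.7]
tool_rot: [-2.557, 0.013, -2.802]
force: [0.6, -0.1, -4.9]
width: 19.0
gripper_force: 61.8
```

```bash
echo 'w=np.array(s["eef_pos"])+R@OFF;print("collar-axes (x up,y,z out), rel (600,220,180):",axes()[0].T@(w-[600,220,180]))' >> st.py; python3 st.py
```

```text
12.15 wheel c [610.71 215.75 186.61] F tool [-0.55 -0.18  0.29] T tool [-1.22  0.05 -0.02] axis lean [0.06 0.03 1.  ] 19.00780548115843
collar-axes (x up,y,z out), rel (600,220,180): [ 1.82 -8.47 10.06]
```

>>> send_rows --series '[{"ax":0,"ay":0,"az":0,"dx":0,"dy":0.3,"dz":0,"hand":1},{"ax":0,"ay":0,"az":0,"dx":0,"dy":0.6,"dz":0,"hand":1},{"ax":0,"ay":0,"az":0,"dx":0,"dy":0.9,"dz":0,"hand":1},{"ax":0,"ay":0,"az":0,"dx":0,"dy":1.2,"dz":0,"hand":1},{"ax":0,"ay":0,"az":0,"dx":0,"dy":1.2,"dz":0,"hand":1},{"ax":0,"ay":0,"az":0,"dx":0,"dy":1.2,"dz":0,"hand":1}]'

```text
clock: 12.75
eef_pos: [600.8, 240.0, 205.3]
tool_rot: [-2.556, 0.014, -2.803]
force: [0.8, -0.3, -4.3]
width: 19.2
gripper_force: 61.8
```

```bash
python3 st.py
```

```text
12.75 wheel c [607.64 224.84 180.26] F tool [-0.66 -0.77 -0.12] T tool [-1.25  0.07  0.01] axis lean [0.06 0.03 1.  ] 19.151797165774422
collar-axes (x up,y,z out), rel (600,220,180): [ 1.12 -8.87 -1.41]
```

>>> send_rows --series '[{"ax":0,"ay":0,"az":0,"dx":0,"dy":0.3,"dz":0,"hand":1},{"ax":0,"ay":0,"az":0,"dx":0,"dy":0.6,"dz":0,"hand":1},{"ax":0,"ay":0,"az":0,"dx":0,"dy":0.9,"dz":0,"hand":1},{"ax":0,"ay":0,"az":0,"dx":0,"dy":1.2,"dz":0,"hand":1},{"ax":0,"ay":0,"az":0,"dx":0,"dy":1.2,"dz":0,"hand":1},{"ax":0,"ay":0,"az":0,"dx":0,"dy":1.2,"dz":0,"hand":1}]'

```text
clock: 13.35
eef_pos: [597.5, 249.6, 198.7]
tool_rot: [-2.556, 0.014, -2.803]
force: [-0.3, -0.2, -3.8]
width: 18.8
gripper_force: 61.7
```

```bash
python3 st.py
```

```text
13.35 wheel c [604.38 234.38 173.63] F tool [ 0.28 -0.61 -0.79] T tool [-1.2   0.06 -0.05] axis lean [0.06 0.03 1.  ] 18.811852826728593
collar-axes (x up,y,z out), rel (600,220,180): [  0.41  -9.25 -13.45]
```

>>> send_rows --series '[{"ax":0,"ay":0,"az":0,"dx":0,"dy":0.3,"dz":-0.03,"hand":1},{"ax":0,"ay":0,"az":0,"dx":0,"dy":0.6,"dz":-0.05,"hand":1},{"ax":0,"ay":0,"az":0,"dx":0,"dy":0.9,"dz":-0.05,"hand":1},{"ax":0,"ay":0,"az":0,"dx":0,"dy":1.2,"dz":-0.05,"hand":1},{"ax":0,"ay":0,"az":0,"dx":0,"dy":1.2,"dz":-0.05,"hand":1},{"ax":0,"ay":0,"az":0,"dx":0,"dy":1.2,"dz":-0.05,"hand":1}]'

```text
clock: 13.95
eef_pos: [594.2, 259.3, 192.5]
tool_rot: [-2.556, 0.014, -2.803]
force: [0.5, -0.3, -4.6]
width: 19.1
gripper_force: 61.7
```

```bash
python3 st.py
```

```text
13.95 wheel c [601.05 244.05 167.42] F tool [-0.37 -0.49  0.08] T tool [-1.24  0.    0.01] axis lean [0.06 0.03 1.  ] 19.123688316318535
collar-axes (x up,y,z out), rel (600,220,180): [  0.14  -9.6  -25.41]
```

>>> send_rows --series '[{"ax":0,"ay":0,"az":0,"dx":0,"dy":0.3,"dz":0,"hand":1},{"ax":0,"ay":0,"az":0,"dx":0,"dy":0.6,"dz":0,"hand":1},{"ax":0,"ay":0,"az":0,"dx":0,"dy":0.9,"dz":0,"hand":1},{"ax":0,"ay":0,"az":0,"dx":0,"dy":1.2,"dz":0,"hand":1},{"ax":0,"ay":0,"az":0,"dx":0,"dy":1.2,"dz":0,"hand":1},{"ax":0,"ay":0,"az":0,"dx":0,"dy":1.2,"dz":0,"hand":1}]'

```text
clock: 14.55
eef_pos: [590.9, 268.7, 185.9]
tool_rot: [-2.556, 0.014, -2.803]
force: [-0.0, -1.0, -5.0]
width: 19.2
gripper_force: 61.7
```

```bash
python3 st.py
```

```text
14.55 wheel c [597.82 253.53 160.8 ] F tool [ 0.39 -0.72  0.68] T tool [-1.18  0.06 -0.  ] axis lean [0.06 0.03 1.  ] 19.15212092334101
collar-axes (x up,y,z out), rel (600,220,180): [ -0.59  -9.98 -37.38]
```

>>> send_rows --series '[{"ax":0,"ay":0,"az":0,"dx":0,"dy":0.3,"dz":0,"hand":1},{"ax":0,"ay":0,"az":0,"dx":0,"dy":0.6,"dz":0,"hand":1},{"ax":0,"ay":0,"az":0,"dx":0,"dy":0.9,"dz":0,"hand":1},{"ax":0,"ay":0,"az":0,"dx":0,"dy":0.9,"dz":0,"hand":1},{"ax":0,"ay":0,"az":0,"dx":0,"dy":0.9,"dz":0,"hand":1}]'

```text
clock: 15.05
eef_pos: [588.5, 275.9, 180.9]
tool_rot: [-2.556, 0.014, -2.803]
force: [-0.7, 0.6, -5.2]
width: 19.0
gripper_force: 61.7
```

```bash
python3 st.py
```

```text
15.05 wheel c [595.35 260.66 155.8 ] F tool [ 0.44  0.87 -0.15] T tool [-1.26  0.05 -0.02] axis lean [0.06 0.03 1.  ] 19.001686955358768
collar-axes (x up,y,z out), rel (600,220,180): [ -1.14 -10.23 -46.41]
```

>>> send_rows --series '[{"ax":0,"ay":0,"az":0,"dx":0,"dy":0.3,"dz":0,"hand":1},{"ax":0,"ay":0,"az":0,"dx":0,"dy":0.6,"dz":0,"hand":1},{"ax":0,"ay":0,"az":0,"dx":0,"dy":0.9,"dz":0,"hand":1},{"ax":0,"ay":0,"az":0,"dx":0,"dy":1.2,"dz":0,"hand":1},{"ax":0,"ay":0,"az":0,"dx":0,"dy":1.2,"dz":0,"hand":1},{"ax":0,"ay":0,"az":0,"dx":0,"dy":1.2,"dz":0,"hand":1}]'

```text
clock: 15.65
eef_pos: [585.2, 285.3, 174.3]
tool_rot: [-2.556, 0.014, -2.803]
force: [-0.8, 0.1, -4.6]
width: 19.2
gripper_force: 61.7
```

```bash
python3 st.py
```

```text
15.65 wheel c [592.13 270.09 149.2 ] F tool [ 0.69  0.16 -0.4 ] T tool [-1.2   0.03 -0.03] axis lean [0.06 0.03 1.  ] 19.185416364732337
collar-axes (x up,y,z out), rel (600,220,180): [ -1.89 -10.6  -58.34]
```

>>> send_rows --series '[{"ax":0,"ay":0,"az":0,"dx":0,"dy":0.2,"dz":0,"hand":1},{"ax":0,"ay":0,"az":0,"dx":0,"dy":0.4,"dz":0,"hand":1},{"ax":0,"ay":0,"az":0,"dx":0,"dy":0.6,"dz":0,"hand":1},{"ax":0,"ay":0,"az":0,"dx":0,"dy":0.8,"dz":0,"hand":1},{"ax":0,"ay":0,"az":0,"dx":0,"dy":0.8,"dz":0,"hand":1},{"ax":0,"ay":0,"az":0,"dx":0,"dy":0.8,"dz":0,"hand":1}]'

```text
clock: 16.25
eef_pos: [583.1, 291.6, 169.9]
tool_rot: [-2.556, 0.014, -2.803]
force: [-0.0, -0.0, -4.3]
width: 19.1
gripper_force: 61.8
```

```bash
python3 st.py
```

```text
16.25 wheel c [589.99 276.38 144.83] F tool [ 0.02 -0.29 -0.35] T tool [-1.24  0.04  0.  ] axis lean [0.06 0.03 1.  ] 19.076657804158838
collar-axes (x up,y,z out), rel (600,220,180): [ -2.35 -10.86 -66.27]
```

>>> send_rows --series '[{"ax":-0.02,"ay":0,"az":-0.01,"dx":0,"dy":0,"dz":0,"hand":1},{"ax":-0.04,"ay":0,"az":-0.02,"dx":0,"dy":0.1,"dz":0,"hand":1},{"ax":-0.06,"ay":0,"az":-0.03,"dx":0,"dy":0.2,"dz":0,"hand":1},{"ax":-0.06,"ay":0,"az":-0.03,"dx":0,"dy":0.3,"dz":0,"hand":1},{"ax":-0.06,"ay":0,"az":-0.03,"dx":0,"dy":0.3,"dz":0,"hand":1}]'

```text
clock: 16.75
eef_pos: [582.4, 293.7, 168.4]
tool_rot: [-2.617, -0.002, -2.778]
force: [-0.5, 0.5, -4.0]
width: 19.2
gripper_force: 61.7
```

```bash
python3 st.py
```

```text
16.75 wheel c [588.78 279.99 142.36] F tool [ 0.35  0.13 -1.02] T tool [-1.15 -0.03  0.  ] axis lean [0. 0. 1.] 19.212157333020652
collar-axes (x up,y,z out), rel (600,220,180): [ -2.58 -11.02 -70.8 ]
```

>>> send_rows --series '[{"ax":0,"ay":0,"az":0,"dx":0,"dy":0.1,"dz":0,"hand":1},{"ax":0,"ay":0,"az":0,"dx":0,"dy":0.2,"dz":0,"hand":1},{"ax":0,"ay":0,"az":0,"dx":0,"dy":0.3,"dz":0,"hand":1},{"ax":0,"ay":0,"az":0,"dx":0,"dy":0.3,"dz":0,"hand":1}]'

```text
clock: 17.15
eef_pos: [581.7, 295.6, 167.2]
tool_rot: [-2.614, -0.002, -2.778]
force: [0.8, -1.9, -0.7]
width: 19.0
gripper_force: 62.1
```

```bash
python3 st.py
```

```text
17.15 wheel c [588.03 281.79 141.18] F tool [-0.04 -3.87 -2.54] T tool [-0.33  0.18 -0.1 ] axis lean [0. 0. 1.] 19.034785137641876
collar-axes (x up,y,z out), rel (600,220,180): [ -2.63 -10.97 -73.08]
```

>>> send_rows --series '[{"ax":0,"ay":0,"az":0,"dx":0,"dy":0.1,"dz":0,"hand":1},{"ax":0,"ay":0,"az":0,"dx":0,"dy":0.2,"dz":0,"hand":1},{"ax":0,"ay":0,"az":0,"dx":0,"dy":0.3,"dz":0,"hand":1},{"ax":0,"ay":0,"az":0,"dx":0,"dy":0.3,"dz":0,"hand":1}]'

```text
clock: 17.55
eef_pos: [581.7, 295.8, 167.1]
tool_rot: [-2.611, -0.002, -2.78]
force: [0.5, -6.8, 6.0]
width: 19.0
gripper_force: 62.7
```

```bash
python3 st.py; python3 - <<'E'
from h import *
from cell import *
g=get_image("wrist");pickle.dump((g,read_state()),open("w9.pkl","wb"));cv2.imwrite("pics/w9.png",g["pixels"][:,:,::-1])
E
```

```text
17.55 wheel c [588.04 281.9  141.13] F tool [  1.97 -11.1   -5.95] T tool [ 1.16  0.46 -0.12] axis lean [0.01 0.   1.  ] 18.950807308720872
collar-axes (x up,y,z out), rel (600,220,180): [ -2.63 -11.01 -73.2 ]
```

View pics/w9.png

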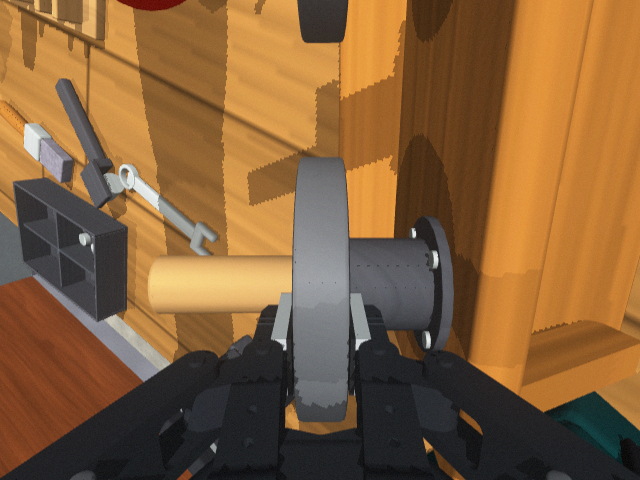

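>>> send_rows --series '[{"ax":0,"ay":0,"az":0,"dx":0,"dy":-0.1,"dz":-0.1,"hand":1},{"ax":0,"ay":0,"az":0,"dx":0,"dy":-0.2,"dz":-0.15,"hand":1},{"ax":0,"ay":0,"az":0,"dx":0,"dy":-0.2,"dz":-0.15,"hand":1},{"ax":0,"ay":0,"az":0,"dx":0,"dy":-0.2,"dz":-0.15,"hand":1}]'

```text
clock: 18.0
eef_pos: [581.5, 295.8, 167.5]
tool_rot: [-2.614, -0.003, -2.779]
force: [2.1, -5.2, -3.7]
width: 18.9
gripper_force: 61.6
```

```bash
python3 st.py
```

```text
18.0 wheel c [587.84 282.01 141.47] F tool [-0.11 -5.37  1.85] T tool [ 0.35 -0.17 -0.09] axis lean [0. 0. 1.] 18.88440550287255
collar-axes (x up,y,z out), rel (600,220,180): [ -2.24 -10.87 -73.17]
```

>>> send_rows --series '[{"ax":0,"ay":0,"az":0,"dx":0,"dy":0,"dz":0.05,"hand":0.75},{"ax":0,"ay":0,"az":0,"dx":0,"dy":0,"dz":0.05,"hand":0.7},{"ax":0,"ay":0,"az":0,"dx":0,"dy":-0.1,"dz":0.05,"hand":0.62},{"ax":0,"ay":0,"az":0,"dx":0,"dy":-0.2,"dz":0,"hand":0.55},{"ax":0,"ay":0,"az":0,"dx":0,"dy":-0.2,"dz":0,"hand":0.55},{"ax":0,"ay":0,"az":0,"dx":0,"dy":-0.2,"dz":0,"hand":0.55}]'

```text
clock: 18.6
eef_pos: [581.4, 296.6, 168.7]
tool_rot: [-2.617, -0.002, -2.777]
force: [-0.8, 0.2, -0.4]
width: 38.3
gripper_force: 0.0
```

```bash
python3 st.py; python3 - <<'E'
from h import *
from cell import *
g=get_image("wrist");s=read_state();pickle.dump((g,s),open("w10.pkl","wb"))
g9,s9=pickle.load(open("w9.pkl","rb"))
a=g9["pixels"].astype(int);b=g["pixels"].astype(int)
for r in (180,200,260,270):
    for n,i in(("before",a),("after",b)):
        q=i[r,270:400].sum(1);d=np.abs(np.diff(q));print(r,n,[int(k)+270 for k in np.where(d>90)[0]])
E
```

```text
18.6 wheel c [587.78 282.87 142.61] F tool [ 0.71 -1.73 -4.06] T tool [-0.55 -0.01 -0.03] axis lean [0. 0. 1.] 38.33318140926897
collar-axes (x up,y,z out), rel (600,220,180): [ -0.84 -11.12 -73.31]
180 before [296, 346, 396]
180 after [296, 344, 345, 394, 395]
200 before [346, 347, 395]
200 after [294, 295, 345, 347, 393]
260 before [291, 292, 348, 349]
260 after [292, 293, 347]
270 before [291, 292, 348, 349]
270 after [292, 293, 347, 348, 349]
```

>>> send_rows --series '[{"ax":0,"ay":0,"az":0,"dx":0,"dy":0,"dz":-0.5,"hand":0.55},{"ax":0,"ay":0,"az":0,"dx":0,"dy":0,"dz":-1.5,"hand":0.55},{"ax":0,"ay":0,"az":0,"dx":0,"dy":0,"dz":-3,"hand":0.55},{"ax":0,"ay":0,"az":0,"dx":0,"dy":0,"dz":-5,"hand":0.55},{"ax":0,"ay":0,"az":0,"dx":0,"dy":0,"dz":-7,"hand":0.55},{"ax":0,"ay":0,"az":0,"dx":0,"dy":0,"dz":-9,"hand":0.55},{"ax":0,"ay":0,"az":0,"dx":0,"dy":0,"dz":-11,"hand":0.55},{"ax":0,"ay":0,"az":0,"dx":0,"dy":0,"dz":-11,"hand":0.55},{"ax":0,"ay":0,"az":0,"dx":0,"dy":0,"dz":-11,"hand":0.55}]'

```text
clock: 19.55
eef_pos: [561.9, 348.1, 263.9]
tool_rot: [-2.617, -0.002, -2.777]
force: [0.4, -0.0, -0.2]
width: 38.5
gripper_force: 0.0
```

```bash
python3 st.py; python3 - <<'E'
from h import *
from cell import *
np.set_printoptions(precision=1,suppress=True)
g=get_image("wrist");s=read_state()
C=axes()[0];root=np.array([587.9,281.9,141.3])-10*C[:,2]
# wheel edges at top of the rim: expected pixels of front/back faces if flat, against seen grey strip
m,st,ce=wheel(g,270,370,100,470,70,160);print("strip",st,ce)
ys,xs=np.where(m)
for x in(-40,0,40): print([proj(g,root+C@np.array([np.sqrt(62.5**2-x*x),x,z])) for z in(0,20)])
for r in range(st[1]+5,st[1]+st[3],15):
    q=xs[ys==r];print(r,q.min(),q.max(),end="; ")
E
```

```text
19.55 wheel c [568.26 334.36 237.89] F tool [-0.38 -2.45 -3.91] T tool [-0.58  0.01 -0.  ] axis lean [0. 0. 1.] 38.52227521694457
collar-axes (x up,y,z out), rel (600,220,180): [109.2  -11.35 -73.36]
strip [ 306  142   64  161 6317] [330.5 222.8]
[array([336. , 299.8]), array([307.1, 299.8])]
[array([337.5, 252.5]), array([305.5, 252.6])]
[array([337.3, 184.8]), array([305.5, 184.9])]
147 307 334; 162 306 335; 177 306 335; 192 306 336; 207 334 369; 222 306 369; 237 306 369; 252 306 336; 267 306 335; 282 307 335; 297 308 334;
```

```bash
python3 -c "
from cell import *
print(finish_job())"
```

```text
the job is handed in; nothing more can be done
None
```

The large-bored wheel is hanging on the empty peg, flat against its collar, released with the gripper clear, and the job was handed in at about 20 s; it took four light touches on the peg's end (14 N at most) to find the way on.

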